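# Square up the tea lights with a straightedge

### The job

Pick up the wooden straightedge by its grip and, with it, push the four tea lights together as one group into the open-fronted frame until the whole row is gently squeezed for a moment between the straightedge and the springy stop pads inside the frame; feel for the stop and do not ram the pads hard against the end of their travel. Then draw the straightedge back out and leave it standing free on the worktop in front of the frame, with the tea lights left in a straight row inside. Do not touch the tea lights with the gripper, and leave the other things alone.

Things in the scene. Friction and masses are not known exactly. Their poses are not given: they have to be found in the camera images.
- frame: Three-sided wooden frame fixed to the worktop, no floor, open in front: walls 22 mm high, 10 thick, 200 apart inside, 165 long. Origin: middle of its open mouth, worktop height; y points inward (the way to push, roughly to the robot's left), x across the mouth, z up. Across the inside stands its stop: a row of four flat pads, 190 mm long in all, 19 high, faces 75 to 105 mm inward of the mouth.
- stop_far (a point): A fixed point of the frame on its middle line, 105 mm inward of the mouth, at worktop height: the farthest the stop's face can be. Its setting differs each time (up to 30 mm nearer), not reported. The four pads, 47 mm wide each, are one line parallel to the mouth; each yields inward on its own spring, 1 mm per 0.9 N, 6 mm at most (5.4 N), then is hard, and springs back.
- straightedge: Loose straightedge of pale beech (about 160 g) standing on the worktop: a bar 180 mm long (x axis), 22 thick (y axis), 30 high, with an upright grip in the middle 60 mm long (x), 18 thick (y), its top 80 mm above the worktop. Origin: centre of the underside; z up. Both long faces are alike. Take the grip from above across its 18 mm thickness.
- tealight1: Tea light 1 of 4, all alike: a small candle in a round metal cup, 38 mm across, 15 mm high, about 20 g. Origin: centre of the underside, z up. The four stand loose in front of the frame's mouth, side by side but at different distances from it.
- tealight2: Tea light 2 of 4, all alike: a small candle in a round metal cup, 38 mm across, 15 mm high, about 20 g. Origin: centre of the underside, z up. The four stand loose in front of the frame's mouth, side by side but at different distances from it.
- tealight3: Tea light 3 of 4, all alike: a small candle in a round metal cup, 38 mm across, 15 mm high, about 20 g. Origin: centre of the underside, z up. The four stand loose in front of the frame's mouth, side by side but at different distances from it.
- tealight4: Tea light 4 of 4, all alike: a small candle in a round metal cup, 38 mm across, 15 mm high, about 20 g. Origin: centre of the underside, z up. The four stand loose in front of the frame's mouth, side by side but at different distances from it.
- garlic: Bystander, leave alone: a white garlic bulb, about 60 mm. Origin: centre of its underside.
- tape: Bystander, leave alone: a roll of masking tape lying flat, 94 mm across, 25 mm high. Origin: centre of its underside.
- tuna: Bystander, leave alone: a short round food tin, 87 mm across, 40 mm high. Origin: centre of its underside.
- peeler: Bystander, leave alone: a vegetable peeler with a pale handle lying flat, 170 mm long, 18 mm high. Origin: centre of its underside.
- tumbler: Bystander, leave alone: a clear drinking glass, 81 mm across, 91 mm high. Origin: centre of its underside.
Mind the look-alikes: they are no part of the job. Leave any yellow look-alike of the tealight2 alone.

How it is judged (in metres and radians):
On the way:
1. the straightedge, held in the fingers, squeezes all four tea lights at once against the frame's stop (each with more than 0.7 N on both sides) (contact force between the fingers and straightedge above 1 N and contact force between each of tealight1, tealight2, tealight3, tealight4 and straightedge above 0.7 N and contact force between each of tealight1, tealight2, tealight3, tealight4 and frame above 0.7 N), for 0.2 s.
At the end, for the whole second after the job is handed in: All four tea lights stand upright and still inside the frame, centres at least 40 mm inward of the mouth and in line within 6 mm along the push direction (over 8 mm fails); the straightedge stands upright, released and still, its centre more than 11 mm outside the mouth (((y of tealight1 in the frame of frame between 0.04 and 0.048 m and y of tealight2 in the frame of frame between 0.04 and 0.048 m and y of tealight3 in the frame of frame between 0.04 and 0.048 m and y of tealight4 in the frame of frame between 0.04 and 0.048 m) or (y of tealight1 in the frame of frame between 0.042 and 0.05 m and y of tealight2 in the frame of frame between 0.042 and 0.05 m and y of tealight3 in the frame of frame between 0.042 and 0.05 m and y of tealight4 in the frame of frame between 0.042 and 0.05 m) or (y of tealight1 in the frame of frame between 0.044 and 0.052 m and y of tealight2 in the frame of frame between 0.044 and 0.052 m and y of tealight3 in the frame of frame between 0.044 and 0.052 m and y of tealight4 in the frame of frame between 0.044 and 0.052 m) or (y of tealight1 in the frame of frame between 0.046 and 0.054 m and y of tealight2 in the frame of frame between 0.046 and 0.054 m and y of tealight3 in the frame of frame between 0.046 and 0.054 m and y of tealight4 in the frame of frame between 0.046 and 0.054 m) or (y of tealight1 in the frame of frame between 0.048 and 0.056 m and y of tealight2 in the frame of frame between 0.048 and 0.056 m and y of tealight3 in the frame of frame between 0.048 and 0.056 m and y of tealight4 in the frame of frame between 0.048 and 0.056 m) or (y of tealight1 in the frame of frame between 0.05 and 0.058 m and y of tealight2 in the frame of frame between 0.05 and 0.058 m and y of tealight3 in the frame of frame between 0.05 and 0.058 m and y of tealight4 in the frame of frame between 0.05 and 0.058 m) or (y of tealight1 in the frame of frame between 0.052 and 0.06 m and y of tealight2 in the frame of frame between 0.052 and 0.06 m and y of tealight3 in the frame of frame between 0.052 and 0.06 m and y of tealight4 in the frame of frame between 0.052 and 0.06 m) or (y of tealight1 in the frame of frame between 0.054 and 0.062 m and y of tealight2 in the frame of frame between 0.054 and 0.062 m and y of tealight3 in the frame of frame between 0.054 and 0.062 m and y of tealight4 in the frame of frame between 0.054 and 0.062 m) or (y of tealight1 in the frame of frame between 0.056 and 0.064 m and y of tealight2 in the frame of frame between 0.056 and 0.064 m and y of tealight3 in the frame of frame between 0.056 and 0.064 m and y of tealight4 in the frame of frame between 0.056 and 0.064 m) or (y of tealight1 in the frame of frame between 0.058 and 0.066 m and y of tealight2 in the frame of frame between 0.058 and 0.066 m and y of tealight3 in the frame of frame between 0.058 and 0.066 m and y of tealight4 in the frame of frame between 0.058 and 0.066 m) or (y of tealight1 in the frame of frame between 0.06 and 0.068 m and y of tealight2 in the frame of frame between 0.06 and 0.068 m and y of tealight3 in the frame of frame between 0.06 and 0.068 m and y of tealight4 in the frame of frame between 0.06 and 0.068 m) or (y of tealight1 in the frame of frame between 0.062 and 0.07 m and y of tealight2 in the frame of frame between 0.062 and 0.07 m and y of tealight3 in the frame of frame between 0.062 and 0.07 m and y of tealight4 in the frame of frame between 0.062 and 0.07 m) or (y of tealight1 in the frame of frame between 0.064 and 0.072 m and y of tealight2 in the frame of frame between 0.064 and 0.072 m and y of tealight3 in the frame of frame between 0.064 and 0.072 m and y of tealight4 in the frame of frame between 0.064 and 0.072 m) or (y of tealight1 in the frame of frame between 0.066 and 0.074 m and y of tealight2 in the frame of frame between 0.066 and 0.074 m and y of tealight3 in the frame of frame between 0.066 and 0.074 m and y of tealight4 in the frame of frame between 0.066 and 0.074 m) or (y of tealight1 in the frame of frame between 0.068 and 0.076 m and y of tealight2 in the frame of frame between 0.068 and 0.076 m and y of tealight3 in the frame of frame between 0.068 and 0.076 m and y of tealight4 in the frame of frame between 0.068 and 0.076 m) or (y of tealight1 in the frame of frame between 0.07 and 0.078 m and y of tealight2 in the frame of frame between 0.07 and 0.078 m and y of tealight3 in the frame of frame between 0.07 and 0.078 m and y of tealight4 in the frame of frame between 0.07 and 0.078 m) or (y of tealight1 in the frame of frame between 0.072 and 0.08 m and y of tealight2 in the frame of frame between 0.072 and 0.08 m and y of tealight3 in the frame of frame between 0.072 and 0.08 m and y of tealight4 in the frame of frame between 0.072 and 0.08 m) or (y of tealight1 in the frame of frame between 0.074 and 0.082 m and y of tealight2 in the frame of frame between 0.074 and 0.082 m and y of tealight3 in the frame of frame between 0.074 and 0.082 m and y of tealight4 in the frame of frame between 0.074 and 0.082 m) or (y of tealight1 in the frame of frame between 0.076 and 0.084 m and y of tealight2 in the frame of frame between 0.076 and 0.084 m and y of tealight3 in the frame of frame between 0.076 and 0.084 m and y of tealight4 in the frame of frame between 0.076 and 0.084 m) or (y of tealight1 in the frame of frame between 0.078 and 0.086 m and y of tealight2 in the frame of frame between 0.078 and 0.086 m and y of tealight3 in the frame of frame between 0.078 and 0.086 m and y of tealight4 in the frame of frame between 0.078 and 0.086 m) or (y of tealight1 in the frame of frame between 0.08 and 0.088 m and y of tealight2 in the frame of frame between 0.08 and 0.088 m and y of tealight3 in the frame of frame between 0.08 and 0.088 m and y of tealight4 in the frame of frame between 0.08 and 0.088 m) or (y of tealight1 in the frame of frame between 0.082 and 0.09 m and y of tealight2 in the frame of frame between 0.082 and 0.09 m and y of tealight3 in the frame of frame between 0.082 and 0.09 m and y of tealight4 in the frame of frame between 0.082 and 0.09 m) or (y of tealight1 in the frame of frame between 0.084 and 0.092 m and y of tealight2 in the frame of frame between 0.084 and 0.092 m and y of tealight3 in the frame of frame between 0.084 and 0.092 m and y of tealight4 in the frame of frame between 0.084 and 0.092 m) or (y of tealight1 in the frame of frame between 0.086 and 0.094 m and y of tealight2 in the frame of frame between 0.086 and 0.094 m and y of tealight3 in the frame of frame between 0.086 and 0.094 m and y of tealight4 in the frame of frame between 0.086 and 0.094 m)) and angle between each of tealight1, tealight2, tealight3, tealight4, straightedge's own z axis and vertical below 0.1 rad and x of tealight1 in the frame of frame between -0.085 and 0.085 m and x of tealight2 in the frame of frame between -0.085 and 0.085 m and x of tealight3 in the frame of frame between -0.085 and 0.085 m and x of tealight4 in the frame of frame between -0.085 and 0.085 m and linear speed of each of tealight1, tealight2, tealight3, tealight4, straightedge below 0.01 m/s and height (world z) of straightedge below 0.004 m and y of straightedge in the frame of frame below -0.011 m); the robot touches nothing.
It fails at once if a tea light is crushed: more than 8 N between it and the frame or the straightedge (contact force between any of tealight1, tealight2, tealight3, tealight4 and straightedge above 8 N or contact force between any of tealight1, tealight2, tealight3, tealight4 and frame above 8 N).
It fails at once if the gripper or arm touches a tea light (contact force between any of the fingers, the arm and tealight1 above 0.3 N or contact force between any of the fingers, the arm and tealight2 above 0.3 N or contact force between any of the fingers, the arm and tealight3 above 0.3 N or contact force between any of the fingers, the arm and tealight4 above 0.3 N).
It fails at once if the straightedge is rammed against the frame (more than 15 N) (contact force between straightedge and frame above 15 N).
It fails at once if a bystander is shifted by more than 20 mm (distance of any of garlic, tape, tuna, peeler, tumbler from where it was at the start of the episode above 0.02 m).
It also fails if it takes over 64 s, if anything falls off the work surface, if the arm or the gripper's body presses on something with over 40 N, if the wrist force passes 120 N, or if a joint passes its speed limit or range.

### The arm

A 6-joint arm with a two-finger parallel gripper is mounted at the origin on a cart in front of the work surface, level with it; the furniture and walls round the work are solid. World frame = base frame: x ahead of the robot, y to its left, z up, the work surface at z = 0. Lengths are in mm, angles in rad, forces in N, time in s.
With the tool pointing down it reaches from about 275 to 1000 mm from the base axis. Payload 8.4 kg.
Tool frame: the origin (TCP) lies midway between the tips of the shut fingers; the grasp point (between the pads) lies 19 mm behind it; z points along the fingers, y is the line along which they close (so a half turn about z gives the same grasp; the last joint's range is limited). The gripper opens to 85 mm and grips with 20 to 120 N. Pads are 22 mm wide; open, the fingers measure 114 mm over their backs; the gripper's body (76 mm by 85 mm) begins 54 mm behind the grasp point. The pads swing forward as they close: fully open they stand 13 mm farther back than shut.
Start: joints at [-1.206, 0.353, 1.633, -0, 1.155, -0.002], TCP at [224.143, -583.428, 231.281] pointing down, gripper open.
Joint ranges: [-2.63, 2.63], [-0.92, 2.1], [0.06, 2.66], [-1.3, 4.44], [0, 2.69], [-3.02, 3.02]. Speed limits (rad/s): [2.22, 2.22, 2.79, 3.14, 3.14, 3.14].

### API

Orientations are given as [roll, pitch, yaw] about the fixed x, y, z axes, in that order (R = Rz(yaw) Ry(pitch) Rx(roll)).
In Python, from rig import r, imaging gives the robot as it stands. The module is installed in compiled form; this text tells all that it offers.
- The arm moves only by the tool arm_command, never from a script. Its argument "deltas" is a list of rows, each an object of numbers: "hand": the finger opening in mm, from 0 to 85.4; "tx", "ty", "tz": the shift along the tool's x, y, z in mm; "wx", "wy", "wz": the turn, a rotation vector about the tool's x, y, z in rad. A call has 1 to 8 rows; each row shifts and turns the commanded pose from where the row before left it, along the tool's axes as they then stand; what a row does not reach is not made up. A row lasts 1/8 s, in which the tool goes at most 62.5 mm and 10.7 degrees, less where a joint would pass 70% of its speed; a pose out of reach is approached as far as the arm can. A call with a gripper value outside its range is refused whole. The fingers move at their own pace and stop on an object; "squeeze" is the grip in N (left out, the last holds). Time passes only in rows, so rows that do not move let the fingers close. It gives the time, the measured TCP pose, the force, the opening and the grip force at its end, in the units of the state.
- r.sense(): the state, without advancing time (a new reading comes with each control period).
- imaging.grab_frame(name): name is "scene" or "top" or "wrist"; returns a dict with "image" (400x640x3 uint8, red, green, blue), "mtx" (3x3 intrinsics, pixels), "D" ([k1, k2, p1, p2, k3] as OpenCV has them; the pictures are not rectified), "world_to_cam" (4x4, takes a point from world to camera coordinates). Camera axes: x right, y up, looking along -z (the intrinsics and any distortion apply to the point x, -y, -z); pixel columns grow to the right and rows downward; lengths in mm; the calibration is good to about 2 mm. A picture is of the moment at which its call begins. There is no depth.
- r.sign_off(): hands the job in; it is judged then, once.
The state is a dict: "clock": time; "qpos": joint angles; "qvel": joint speeds; "joint_efforts": joint torques, N m; "eef_pos": TCP position; "tcp_rot": TCP orientation; "contact_force": force on the tool from outside, world axes, zero at the start; "wrist_torque": the same for the moment, N m; "opening": opening from 0.0 (shut) to 1.0 (fully open); "grasp_force": force on a finger pad.
Only numpy, scipy, OpenCV 4.12 (cv2) and the standard library are available. Lean on these libraries where they do the work, as an engineer would, in place of code of your own. Each camera call takes 0.05 s, during which the arm holds its last target. There are 200 camera calls.

## Working session

There is one attempt and no reset: what is moved stays moved. The work goes in short steps, Python scripts to look and compute and a tool call to move; the robot and the scene stay as the last step left them, time stands still between calls to the robot, and variables do not carry over. Pictures are saved under pics/ and viewed, at most 10 in all, crops included, and the job is handed in when it is done.

Besides the shell and the picture viewer there is one more tool, called after ">>>" by a JSON object that holds its "api" and its "payload". arm_command: Moves the arm, as the interface text tells. Its arguments: {"type":"object","properties":{"deltas":{"type":"array"},"squeeze":{"type":"number"}},"required":["deltas"]}

```bash
mkdir -p pics; cat > h.py <<'E'
import numpy as np, cv2
from rig import r, imaging
def grab(n,save=None):
    f=imaging.grab_frame(n)
    if save: cv2.imwrite(f'pics/{save}.png',f['image'][:,:,::-1])
    return f
def ray(f,uv):
    p=cv2.undistortPoints(np.array([[uv]],float),np.array(f['mtx'],float),np.array(f['D'],float))[0,0]
    W=np.array(f['world_to_cam']);R=W[:3,:3];o=-R.T@W[:3,3]
    d=R.T@np.array([p[0],-p[1],-1.]);return o,d/np.linalg.norm(d)
def onz(f,uv,z=0):
    o,d=ray(f,uv);return o+d*(z-o[2])/d[2]
def tri(f1,u1,f2,u2):
    o1,d1=ray(f1,u1);o2,d2=ray(f2,u2)
    s=np.linalg.lstsq(np.c_[d1,-d2],o2-o1,rcond=None)[0]
    a=o1+d1*s[0];b=o2+d2*s[1];return (a+b)/2,np.linalg.norm(a-b)
def proj(f,P):
    W=np.array(f['world_to_cam']);c=(W@np.r_[P,1])[:3]
    return cv2.projectPoints(np.array([[c[0],-c[1],-c[2]]]),np.zeros(3),np.zeros(3),np.array(f['mtx'],float),np.array(f['D'],float))[0][0,0]
E
python3 - <<'E'
from h import *
t=grab('top','top1');s=grab('scene','scene1')
for f in(t,s):
    W=np.array(f['world_to_cam']);print((-W[:3,:3].T@W[:3,3]).round(),onz(f,(320,200)).round())
print(r.sense())
E
```

```text
[ 472.   45. 1329.] [551.  61.   0.]
[-183. -608.  527.] [592.  80.   0.]
{'clock': 0.1, 'qpos': array([-1.20637558e+00,  3.53574382e-01,  1.63407547e+00, -9.34384389e-06,
        1.15520700e+00, -2.44520870e-03]), 'qvel': array([-0.00078262, -0.00087911, -0.00266196, -0.00017735,  0.0012117 ,
        0.00021719]), 'joint_efforts': array([ 1.85014447e-03, -6.06356335e+01, -3.42819428e+01,  2.21343416e-04,
        3.99861136e-03, -7.51107507e-06]), 'eef_pos': array([ 223.99676997, -583.01112817,  230.63285275]), 'tcp_rot': array([-3.14032844e+00,  5.45246697e-06,  3.66869740e-01]), 'contact_force': array([ 0.79567232,  0.10316403, -0.27508505]), 'wrist_torque': array([-0.05540357, -0.01514312, -0.05332241]), 'grasp_force': 0.0, 'opening': 1.0036131987531778}
```

View pics/top1.png

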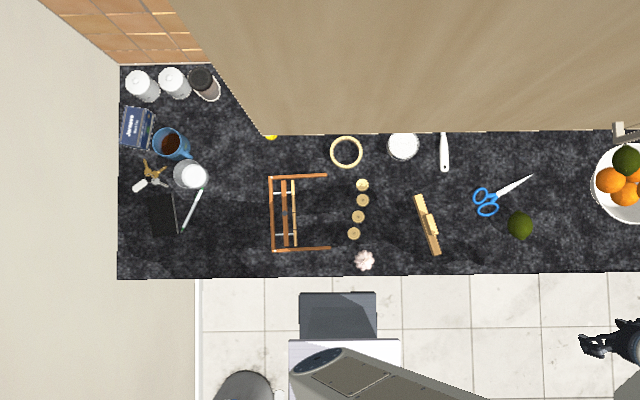

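View pics/scene1.png

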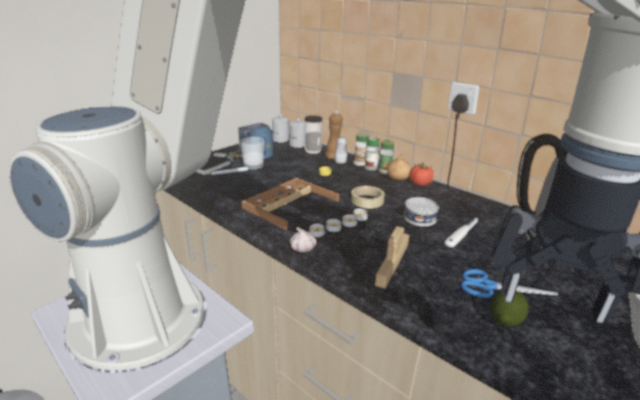

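The top view shows the frame at (270–330, 174–251) with its stop at column ~295. The tea lights are near (362,185), (362,200), (358,217) and (353,233), and the straightedge runs from (418,195) to (437,254). The garlic at (364,260) is close to the push lane. The scene view shows the same things from the robot's right.

```bash
python3 - <<'E'
from h import *
t=grab('top');s=grab('scene')
for n,f,(x0,x1,y0,y1) in(('t',t,(255,450,165,275)),('s',s,(235,420,175,295))):
    im=f['image'][y0:y1,x0:x1];hsv=cv2.cvtColor(im,cv2.COLOR_RGB2HSV)
    m=((hsv[...,2]>110)).astype(np.uint8)
    k,l,st,c=cv2.connectedComponentsWithStats(m)
    for i in range(1,k):
        if st[i,4]>15:
            uv=c[i]+[x0,y0];hm=hsv[l==i].mean(0).round()
            cn=cv2.findContours((l==i).astype(np.uint8),0,2)[0][0]
            rc=cv2.minAreaRect(cn+np.array([x0,y0],np.int32))
            print(n,uv.round(1),st[i,4],hm,'z15',onz(f,uv,15)[:2].round(),'box',np.round(cv2.boxPoints(rc),1).tolist())
a=cv2.resize(t['image'][165:275,255:450],None,fx=4,fy=4,interpolation=2)
cv2.imwrite('pics/c1.png',a[:,:,::-1])
b=cv2.resize(s['image'][170:295,235:420],None,fx=4,fy=4,interpolation=2)
cv2.imwrite('pics/c2.png',b[:,:,::-1])
E
```

```text
t [345.9 166.2] 63 [ 26.  68. 216.] z15 [646. -16.] box [[336.0, 165.0], [356.0, 165.0], [356.0, 169.0], [336.0, 169.0]]
t [444.1 168.1] 58 [ 16.   6. 234.] z15 [ 636. -299.] box [[440.0, 165.0], [448.0, 165.0], [448.0, 172.0], [440.0, 172.0]]
t [288.  211.3] 1360 [ 17. 131. 183.] z15 [519. 154.] box [[267.5, 174.8000030517578], [327.0, 172.0], [330.70001220703125, 249.89999389648438], [271.1000061035156, 252.6999969482422]]
t [362.  184.4] 134 [ 24.  79. 226.] z15 [593. -61.] box [[356.0, 190.0], [356.0, 178.0], [368.0, 178.0], [368.0, 190.0]]
t [362.2 199.8] 133 [ 20.  98. 202.] z15 [548. -60.] box [[356.0, 194.0], [368.0, 194.0], [368.0, 206.0], [356.0, 206.0]]
t [428.  224.5] 666 [ 20. 100. 204.] z15 [ 475. -247.] box [[412.20001220703125, 195.60000610351562], [424.5, 191.5], [444.79998779296875, 252.39999389648438], [432.5, 256.5]]
t [357.7 216.3] 134 [ 20.  98. 203.] z15 [501. -47.] box [[352.0, 210.0], [364.0, 210.0], [364.0, 222.0], [352.0, 222.0]]
t [353.5 233. ] 132 [ 20.  98. 204.] z15 [454. -33.] box [[345.0, 233.0], [353.5, 224.5], [362.0, 233.0], [353.5, 241.5]]
t [364.
[... 899 characters left out ...]
.0], [262.0, 202.0], [257.0, 202.0]]
s [333.2 224.9] 149 [ 68.  19. 137.] z15 [492. -55.] box [[327.0, 219.0], [340.0, 219.0], [340.0, 231.0], [327.0, 231.0]]
s [306.1 237.9] 613 [ 20.  19. 177.] z15 [401. -49.] box [[287.6000061035156, 228.6999969482422], [322.20001220703125, 222.60000610351562], [326.6000061035156, 247.5], [292.1000061035156, 253.60000610351562]]
s [392.5 255.6] 943 [ 17.  78. 157.] z15 [ 483. -236.] box [[372.70001220703125, 284.1000061035156], [394.29998779296875, 224.1999969482422], [412.5, 230.8000030517578], [390.8999938964844, 290.6000061035156]]
s [267.4 274.4] 2981 [ 19.  45. 173.] z15 [245. -90.] box [[235.0, 294.0], [235.0, 235.0], [332.0, 235.0], [332.0, 294.0]]
```

View pics/c1.png

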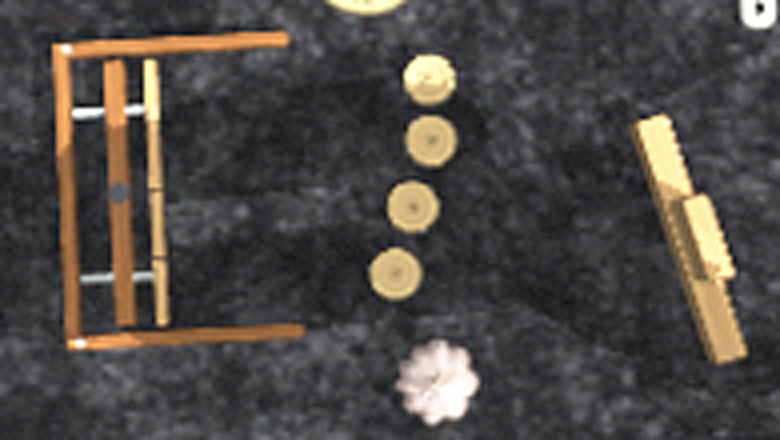

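View pics/c2.png

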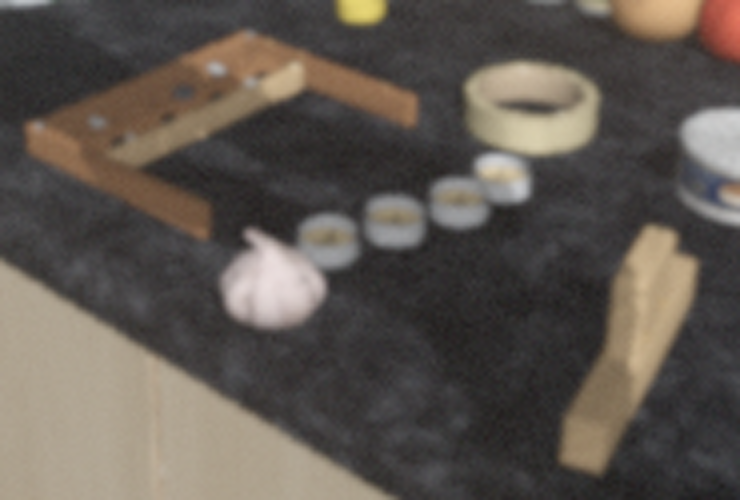

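The crops show the frame mouth ends at about (327,175) and (331,247), and the stop's face at about (294.5,180)–(296.5,246). The grip top spans about (428.5,214)–(435.5,234). The stop has four pads on two rods.

```bash
python3 - <<'E'
from h import *
t=grab('top');s=grab('scene')
C=lambda u,v:((u+.5)/4+254.5,(v+.5)/4+164.5)
S=lambda u,v:((u+.5)/4+234.5,(v+.5)/4+169.5)
P=lambda n,u,v,z:print(n,onz(t,C(u,v),z)[:2].round(1))
P('mouthL',289,40,22);P('mouthR',304,330,22);P('backL',55,45,22);P('backR',73,346,22)
P('stopL',157,60,19);P('stopR',167,325,19)
P('gripfar',694,197,80);P('gripnear',721,276,80)
P('barfar',648,118,30);P('barnear',730,361,30)
P('garlic',438,382,35);
for n,a,b in(('mouthL',(289,36),(418,95)),('mouthR',(304,333),(211,205)),('gripfar',(694,196),(658,228)),('barnearcorner',(715,362),(563,430)),('tl4',(395,273),(329,238)),('tl1',(430,79),(502,172))):
    p,e=tri(t,C(*a),s,S(*b));print(n,p.round(1),round(e,1))
E
```

```text
mouthL [622.1  40. ]
mouthR [414.6  32.8]
backL [621.3 208.4]
backR [405.7 197.3]
stopL [609.6 135.3]
stopR [419.5 130.4]
gripfar [ 503.2 -233.9]
gripnear [ 449.2 -250.5]
barfar [ 561.1 -214.2]
barnear [ 388.6 -266.8]
garlic [377.4 -60.6]
mouthL [625.3  39.3  23.8] 1.6
mouthR [413.9  31.4  23.4] 4.0
gripfar [ 503.2 -233.    79.7] 2.4
barnearcorner [ 387.1 -258.    20.4] 1.1
tl4 [454.1 -33.7  10. ] 0.8
tl1 [593.2 -61.5  13.1] 0.4
```

Frame yaw is about 2°, the mouth centre is at (518,36), and the stop face is about 96 mm inward. The bar centre is near (475.5,-241.5) at about 17°. I'm moving above the bar.

>>> {"api": "arm_command", "payload": {"deltas": [{"hand":85,"tx":44.5,"ty":-28.5},{"tx":44.5,"ty":-28.5},{"tx":44.5,"ty":-28.5},{"tx":44.5,"ty":-28.5},{"tx":44.5,"ty":-28.5},{"tx":44.5,"ty":-28.5},{"tx":44.5,"ty":-28.5},{"tx":44.5,"ty":-28.5,"wz":0.07}], "squeeze": 60}}

```text
schema error: expected keys hand, tx, ty, tz, wx, wy, wz
```

>>> {"api": "arm_command", "payload": {"deltas": [{}]}}

```text
schema error: expected keys hand, tx, ty, tz, wx, wy, wz
```

```bash
python3 - <<'E'
from h import *
w=grab('wrist','w1');s=r.sense();print(s['clock'],s['eef_pos'],s['tcp_rot'],s['contact_force'])
for P in((475.5,-241.5,80),(503,-233.5,80),(449,-250,80),(561,-214,30),(389,-267,30)):print(P,proj(w,P).round())
E
```

```text
0.35 [ 224.10074883 -583.31763492  231.11139601] [-3.14124763e+00 -6.84150357e-07  3.66796792e-01] [ 0.75606332  0.26306692 -0.48789065]
(475.5, -241.5, 80) [ -83. -423.]
(503, -233.5, 80) [ -95. -497.]
(449, -250, 80) [ -71. -356.]
(561, -214, 30) [ -36. -523.]
(389, -267, 30) [  15. -169.]
```

View pics/w1.png

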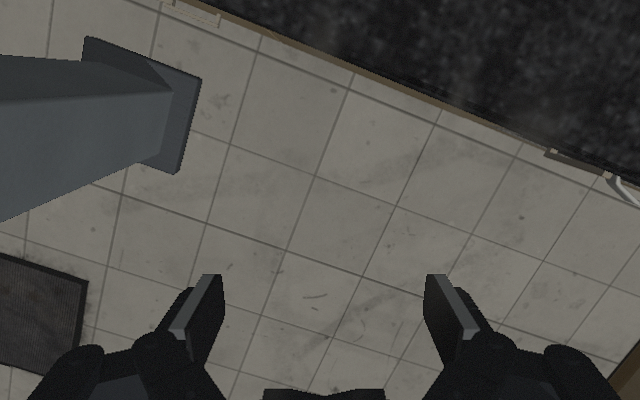

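The move was refused because every row needs all the keys, so the wrist view shows only the floor in front of the counter. I'll resend it with full rows.

>>> {"api": "arm_command", "payload": {"deltas": [{"hand":85,"tx":44.5,"ty":-28.5,"tz":0,"wx":0,"wy":0,"wz":0},{"hand":85,"tx":44.5,"ty":-28.5,"tz":0,"wx":0,"wy":0,"wz":0},{"hand":85,"tx":44.5,"ty":-28.5,"tz":0,"wx":0,"wy":0,"wz":0},{"hand":85,"tx":44.5,"ty":-28.5,"tz":0,"wx":0,"wy":0,"wz":0},{"hand":85,"tx":44.5,"ty":-28.5,"tz":0,"wx":0,"wy":0,"wz":0},{"hand":85,"tx":44.5,"ty":-28.5,"tz":0,"wx":0,"wy":0,"wz":0},{"hand":85,"tx":44.5,"ty":-28.5,"tz":0,"wx":0,"wy":0,"wz":0},{"hand":85,"tx":44.5,"ty":-28.5,"tz":0,"wx":0,"wy":0,"wz":0.07}], "squeeze": 60}}

```text
clock: 1.35
eef_pos: [475.6, -241.5, 231.5]
tcp_rot: [3.141, -0.0, 0.295]
contact_force: [0.6, -0.5, -0.1]
opening: 0.996
grasp_force: 0.0
```

```bash
python3 - <<'E'
from h import *
for i in range(4): w=grab('wrist','w2')
s=r.sense();print(s['clock'],s['eef_pos'],s['tcp_rot'],s['contact_force'])
for P in((475.5,-241.5,80),(503,-233.5,80),(449,-250,80),(561,-214,30),(389,-267,30)):print(P,proj(w,P).round())
E
```

```text
1.55 [ 475.08667136 -242.1681253   231.29715889] [3.14141885e+00 2.10523774e-04 2.99586565e-01] [ 0.06980785 -0.09007171 -0.56950259]
(475.5, -241.5, 80) [324. 185.]
(503, -233.5, 80) [324. 152.]
(449, -250, 80) [324. 215.]
(561, -214, 30) [322.  75.]
(389, -267, 30) [323. 252.]
```

View pics/w2.png

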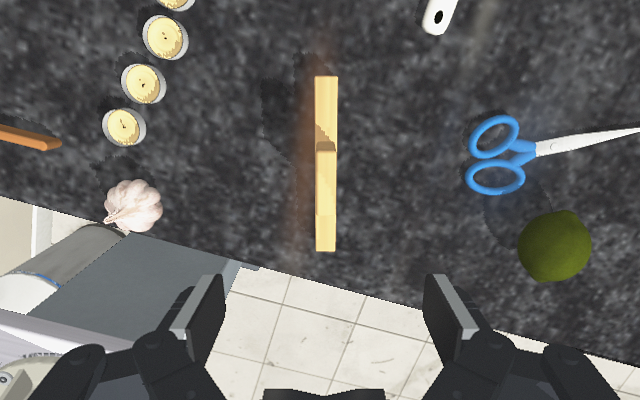

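The wrist view shows the bar upright at columns 315–337 and its grip top at rows 151–215. That matches the prediction within about 1 mm, so I'm descending and gripping.

>>> {"api": "arm_command", "payload": {"deltas": [{"hand":85,"tx":0,"ty":0,"tz":40,"wx":0,"wy":0,"wz":0},{"hand":85,"tx":0,"ty":0,"tz":40,"wx":0,"wy":0,"wz":0},{"hand":85,"tx":0,"ty":0,"tz":40,"wx":0,"wy":0,"wz":0},{"hand":85,"tx":0,"ty":0,"tz":40,"wx":0,"wy":0,"wz":0},{"hand":85,"tx":0,"ty":0,"tz":27,"wx":0,"wy":0,"wz":0},{"hand":40,"tx":0,"ty":0,"tz":0,"wx":0,"wy":0,"wz":0},{"hand":10,"tx":0,"ty":0,"tz":0,"wx":0,"wy":0,"wz":0},{"hand":5,"tx":0,"ty":0,"tz":0,"wx":0,"wy":0,"wz":0}], "squeeze": 60}}

```text
clock: 2.55
eef_pos: [475.4, -243.7, 45.7]
tcp_rot: [3.14, -0.002, 0.296]
contact_force: [-0.4, 0.3, 0.1]
opening: 0.367
grasp_force: 0.0
```

>>> {"api": "arm_command", "payload": {"deltas": [{"hand":5,"tx":0,"ty":0,"tz":0,"wx":0,"wy":0,"wz":0},{"hand":5,"tx":0,"ty":0,"tz":0,"wx":0,"wy":0,"wz":0},{"hand":5,"tx":0,"ty":0,"tz":0,"wx":0,"wy":0,"wz":0},{"hand":5,"tx":0,"ty":0,"tz":-2,"wx":0,"wy":0,"wz":0},{"hand":5,"tx":0,"ty":0,"tz":-2,"wx":0,"wy":0,"wz":0}], "squeeze": 80}}

```text
clock: 3.18
eef_pos: [474.7, -242.9, 48.6]
tcp_rot: [3.142, -0.0, 0.297]
contact_force: [-0.4, 0.2, -0.9]
opening: 0.2
grasp_force: 78.0
```

>>> {"api": "arm_command", "payload": {"deltas": [{"hand":5,"tx":0,"ty":0,"tz":0,"wx":0,"wy":0,"wz":0.131},{"hand":5,"tx":0,"ty":0,"tz":0,"wx":0,"wy":0,"wz":0.131},{"hand":5,"tx":13.8,"ty":-32,"tz":0,"wx":0,"wy":0,"wz":0},{"hand":5,"tx":13.8,"ty":-32,"tz":0,"wx":0,"wy":0,"wz":0},{"hand":5,"tx":13.8,"ty":-32,"tz":0,"wx":0,"wy":0,"wz":0},{"hand":5,"tx":13.8,"ty":-32,"tz":0,"wx":0,"wy":0,"wz":0},{"hand":5,"tx":0,"ty":0,"tz":0,"wx":0,"wy":0,"wz":0}], "squeeze": 80}}

```text
clock: 4.05
eef_pos: [526.1, -111.3, 48.4]
tcp_rot: [-3.141, -0.0, 0.038]
contact_force: [0.4, 0.0, -2.0]
opening: 0.199
grasp_force: 78.5
```

```bash
python3 - <<'E'
from h import *
w=grab('wrist');t=grab('top')
s=r.sense();print(s['clock'],s['eef_pos'],s['tcp_rot'],s['contact_force'],s['grasp_force'])
a=cv2.resize(t['image'][165:275,255:450],None,fx=4,fy=4,interpolation=2)
b=cv2.resize(w['image'][:160],None,fx=1.22,fy=1.22)[:, :780]
cv2.imwrite('pics/c3.png',cv2.vconcat([a[:400,:,::-1],b[:,:,::-1]]))
E
```

```text
4.15 [ 525.23037767 -113.0071671    48.28348966] [3.14146559e+00 3.34781132e-04 3.59976256e-02] [ 0.11626978 -0.13986553 -0.55268403] 78.5417890548706
```

View pics/c3.png

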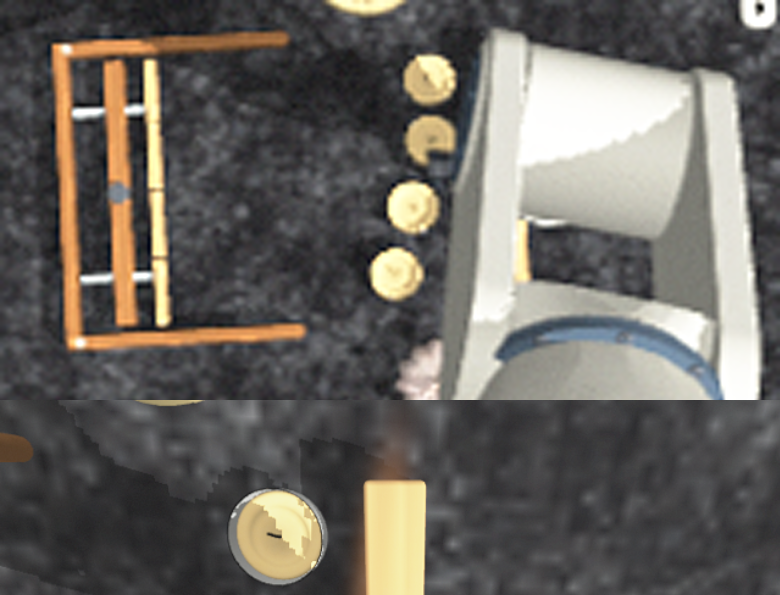

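The top crop shows lights and frame unmoved. The wrist crop shows the bar's far end square and about 22 mm past the centre of light 1, as planned. I'll refine the stop line with an edge fit.

```bash
python3 - <<'E'
from h import *
t=grab('top');g=cv2.cvtColor(t['image'],cv2.COLOR_RGB2GRAY).astype(float)
def line(vs,u0f,z,sgn,n):
    P=[]
    for v in vs:
        u0=u0f(v);us=np.arange(int(u0)-4,int(u0)+6)
        d=sgn*(g[v,us+1]-g[v,us]);d[d<12]=0
        if d.sum()==0: continue
        k=d.argmax();sl=slice(max(k-1,0),k+2);P.append(onz(t,((us[sl]*d[sl]).sum()/d[sl].sum()+.5,v),z)[:2])
    P=np.array(P);
    for _ in range(3):
        c=np.polyfit(P[:,0],P[:,1],1);e=P[:,1]-np.polyval(c,P[:,0]);P=P[abs(e)<max(2.5*e.std(),.8)]
    print(n,len(P),'yaw',np.arctan(c[0]).round(4),'sd',e.std().round(2),'y@515',np.polyval(c,515).round(1));return c
line(range(182,245),lambda v:294.5+(v-180)*.04,19,-1,'stopface')
line(range(182,245),lambda v:272.5+(v-180)*.06,22,-1,'backin')
line(range(182,245),lambda v:268.3+(v-180)*.06,22,1,'backout')
E
```

```text
stopface 63 yaw 0.0368 sd 0.42 y@515 132.5
backin 58 yaw 0.0361 sd 0.48 y@515 195.4
backout 62 yaw 0.0358 sd 0.49 y@515 206.0
```

Frame yaw is 0.0365 and the tool is already at 0.036. I expect contact with the stop at a TCP y of about 83.5, and I'm pushing gently.

>>> {"api": "arm_command", "payload": {"deltas": [{"hand":5,"tx":0,"ty":-12,"tz":0.5,"wx":0,"wy":0,"wz":0},{"hand":5,"tx":0,"ty":-4,"tz":0,"wx":0,"wy":0,"wz":0},{"hand":5,"tx":0,"ty":-4,"tz":0,"wx":0,"wy":0,"wz":0},{"hand":5,"tx":0,"ty":-4,"tz":0,"wx":0,"wy":0,"wz":0},{"hand":5,"tx":0,"ty":-4,"tz":0,"wx":0,"wy":0,"wz":0},{"hand":5,"tx":0,"ty":-4,"tz":0,"wx":0,"wy":0,"wz":0},{"hand":5,"tx":0,"ty":-4,"tz":0,"wx":0,"wy":0,"wz":0},{"hand":5,"tx":0,"ty":-4,"tz":0,"wx":0,"wy":0,"wz":0}], "squeeze": 80}}

```text
clock: 5.2
eef_pos: [524.0, -72.8, 47.8]
tcp_rot: [-3.142, 0.0, 0.035]
contact_force: [-0.5, -1.2, -2.1]
opening: 0.202
grasp_force: 78.5
```

>>> {"api": "arm_command", "payload": {"deltas": [{"hand":5,"tx":0,"ty":-5,"tz":0,"wx":0,"wy":0,"wz":0},{"hand":5,"tx":0,"ty":-5,"tz":0,"wx":0,"wy":0,"wz":0},{"hand":5,"tx":0,"ty":-5,"tz":0,"wx":0,"wy":0,"wz":0},{"hand":5,"tx":0,"ty":-5,"tz":0,"wx":0,"wy":0,"wz":0},{"hand":5,"tx":0,"ty":-5,"tz":0,"wx":0,"wy":0,"wz":0},{"hand":5,"tx":0,"ty":-5,"tz":0,"wx":0,"wy":0,"wz":0},{"hand":5,"tx":0,"ty":-5,"tz":0,"wx":0,"wy":0,"wz":0},{"hand":5,"tx":0,"ty":-5,"tz":0,"wx":0,"wy":0,"wz":0}]}}

```text
clock: 6.2
eef_pos: [522.6, -32.8, 47.8]
tcp_rot: [-3.142, -0.0, 0.035]
contact_force: [-0.2, -0.9, -1.5]
opening: 0.202
grasp_force: 78.5
```

>>> {"api": "arm_command", "payload": {"deltas": [{"hand":5,"tx":0,"ty":-5,"tz":0,"wx":0,"wy":0,"wz":0},{"hand":5,"tx":0,"ty":-5,"tz":0,"wx":0,"wy":0,"wz":0},{"hand":5,"tx":0,"ty":-5,"tz":0,"wx":0,"wy":0,"wz":0},{"hand":5,"tx":0,"ty":-5,"tz":0,"wx":0,"wy":0,"wz":0},{"hand":5,"tx":0,"ty":-5,"tz":0,"wx":0,"wy":0,"wz":0},{"hand":5,"tx":0,"ty":-5,"tz":0,"wx":0,"wy":0,"wz":0},{"hand":5,"tx":0,"ty":-5,"tz":0,"wx":0,"wy":0,"wz":0},{"hand":5,"tx":0,"ty":-5,"tz":0,"wx":0,"wy":0,"wz":0}]}}

```text
clock: 7.2
eef_pos: [521.2, 7.2, 47.8]
tcp_rot: [-3.142, -0.0, 0.035]
contact_force: [-0.0, -0.9, -1.4]
opening: 0.195
grasp_force: 78.5
```

```bash
python3 - <<'E'
from h import *
w=grab('wrist');t=grab('top')
s=r.sense();print(s['clock'],s['eef_pos'],s['tcp_rot'],s['contact_force'],s['grasp_force'])
a=cv2.resize(t['image'][165:265,255:450],None,fx=4,fy=4,interpolation=2)
b=cv2.resize(w['image'][:160],None,fx=1.22,fy=1.22)[:, :780]
cv2.imwrite('pics/c4.png',cv2.vconcat([a[:,:,::-1],b[:,:,::-1]]))
E
```

```text
7.3 [521.18839271   7.37384303  47.78017254] [-3.14145123e+00  5.88779574e-05  3.51562765e-02] [ 0.29772729  0.22506764 -1.56242066] 78.53816986083984
```

View pics/c4.png

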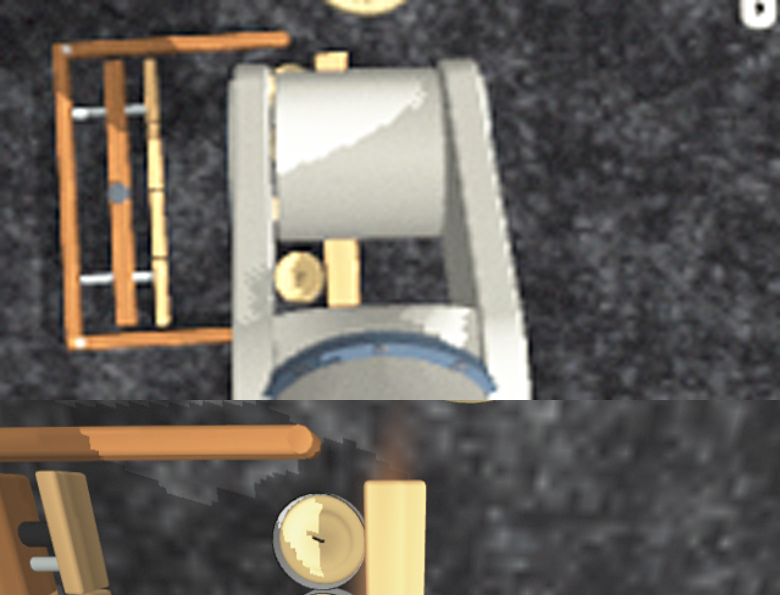

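All is in order: lights 1 and 4 are against the bar, and the bar end clears the wall by about 8 mm. I'm pushing on, then feeling for the stop in small steps.

>>> {"api": "arm_command", "payload": {"deltas": [{"hand":5,"tx":-1,"ty":-5,"tz":0,"wx":0,"wy":0,"wz":-0.001},{"hand":5,"tx":0,"ty":-5,"tz":0,"wx":0,"wy":0,"wz":0},{"hand":5,"tx":0,"ty":-5,"tz":0,"wx":0,"wy":0,"wz":0},{"hand":5,"tx":0,"ty":-5,"tz":0,"wx":0,"wy":0,"wz":0},{"hand":5,"tx":0,"ty":-5,"tz":0,"wx":0,"wy":0,"wz":0},{"hand":5,"tx":0,"ty":-5,"tz":0,"wx":0,"wy":0,"wz":0},{"hand":5,"tx":0,"ty":-5,"tz":0,"wx":0,"wy":0,"wz":0},{"hand":5,"tx":0,"ty":-5,"tz":0,"wx":0,"wy":0,"wz":0}]}}

```text
clock: 8.3
eef_pos: [518.8, 47.1, 47.8]
tcp_rot: [-3.142, -0.0, 0.036]
contact_force: [0.6, -0.0, -2.3]
opening: 0.2
grasp_force: 78.5
```

>>> {"api": "arm_command", "payload": {"deltas": [{"hand":5,"tx":0,"ty":-4,"tz":0,"wx":0,"wy":0,"wz":0},{"hand":5,"tx":0,"ty":-4,"tz":0,"wx":0,"wy":0,"wz":0},{"hand":5,"tx":0,"ty":-4,"tz":0,"wx":0,"wy":0,"wz":0},{"hand":5,"tx":0,"ty":-4,"tz":0,"wx":0,"wy":0,"wz":0},{"hand":5,"tx":0,"ty":-3,"tz":0,"wx":0,"wy":0,"wz":0},{"hand":5,"tx":0,"ty":-3,"tz":0,"wx":0,"wy":0,"wz":0},{"hand":5,"tx":0,"ty":-3,"tz":0,"wx":0,"wy":0,"wz":0},{"hand":5,"tx":0,"ty":0,"tz":0,"wx":0,"wy":0,"wz":0}]}}

```text
clock: 9.3
eef_pos: [517.9, 72.0, 47.8]
tcp_rot: [-3.142, -0.0, 0.036]
contact_force: [0.8, -0.5, -2.5]
opening: 0.198
grasp_force: 78.5
```

```bash
python3 - <<'E'
from h import *
w=grab('wrist');t=grab('top')
s=r.sense();print(s['clock'],s['eef_pos'],s['tcp_rot'],s['contact_force'],s['wrist_torque'])
a=cv2.resize(t['image'][165:265,255:450],None,fx=4,fy=4,interpolation=2)
b=cv2.resize(w['image'][:160],None,fx=1.22,fy=1.22)[:, :780]
cv2.imwrite('pics/c5.png',cv2.vconcat([a[:,:,::-1],b[:,:,::-1]]))
E
```

```text
9.4 [517.89176356  71.82189036  47.77369619] [-3.14153904e+00  3.86319387e-05  3.58206525e-02] [ 1.0412798   0.73398466 -1.64014932] [-0.02341527 -0.01610349 -0.00795635]
```

View pics/c5.png

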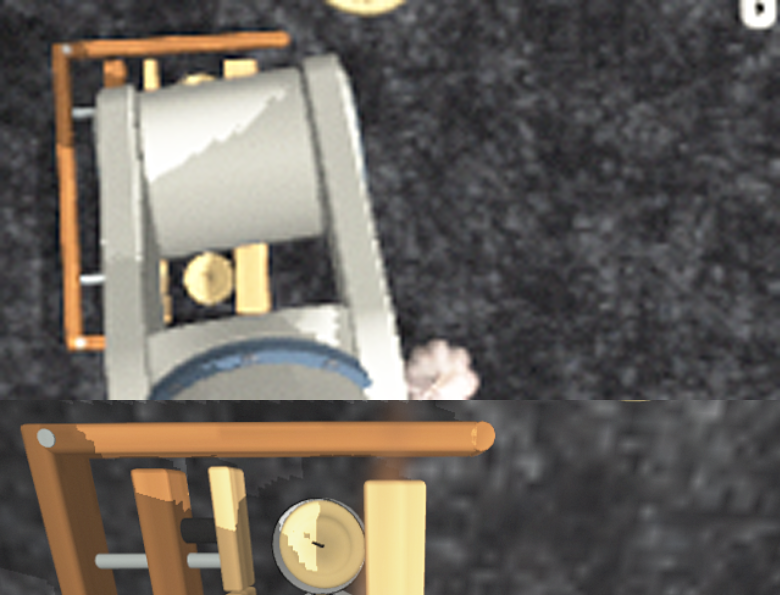

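The pads are about 10 mm beyond the lights (light 1 at (320,545) in the picture, pad face at column ~248). Force is still about nil.

>>> {"api": "arm_command", "payload": {"deltas": [{"hand":5,"tx":0,"ty":-2,"tz":0,"wx":0,"wy":0,"wz":0},{"hand":5,"tx":0,"ty":-2,"tz":0,"wx":0,"wy":0,"wz":0},{"hand":5,"tx":0,"ty":-1.5,"tz":0,"wx":0,"wy":0,"wz":0},{"hand":5,"tx":0,"ty":-1.5,"tz":0,"wx":0,"wy":0,"wz":0}]}}

```text
clock: 9.9
eef_pos: [517.6, 78.9, 47.8]
tcp_rot: [3.142, 0.0, 0.036]
contact_force: [-0.2, -0.6, -1.8]
opening: 0.198
grasp_force: 78.5
```

>>> {"api": "arm_command", "payload": {"deltas": [{"hand":5,"tx":0,"ty":-1,"tz":0,"wx":0,"wy":0,"wz":0},{"hand":5,"tx":0,"ty":-1,"tz":0,"wx":0,"wy":0,"wz":0}]}}

```text
clock: 10.15
eef_pos: [517.6, 80.8, 47.8]
tcp_rot: [-3.142, -0.0, 0.036]
contact_force: [0.2, 0.2, -1.7]
opening: 0.198
grasp_force: 78.5
```

>>> {"api": "arm_command", "payload": {"deltas": [{"hand":5,"tx":0,"ty":-1,"tz":0,"wx":0,"wy":0,"wz":0},{"hand":5,"tx":0,"ty":0,"tz":0,"wx":0,"wy":0,"wz":0}]}}

```text
clock: 10.4
eef_pos: [517.6, 81.8, 47.8]
tcp_rot: [-3.142, 0.0, 0.036]
contact_force: [-0.2, 0.1, -2.5]
opening: 0.198
grasp_force: 78.5
```

>>> {"api": "arm_command", "payload": {"deltas": [{"hand":5,"tx":0,"ty":-1,"tz":0,"wx":0,"wy":0,"wz":0},{"hand":5,"tx":0,"ty":0,"tz":0,"wx":0,"wy":0,"wz":0}]}}

```text
clock: 10.65
eef_pos: [517.6, 82.8, 47.8]
tcp_rot: [-3.142, -0.0, 0.036]
contact_force: [-0.2, 0.3, -1.3]
opening: 0.195
grasp_force: 78.5
```

>>> {"api": "arm_command", "payload": {"deltas": [{"hand":5,"tx":0,"ty":-1,"tz":0,"wx":0,"wy":0,"wz":0},{"hand":5,"tx":0,"ty":0,"tz":0,"wx":0,"wy":0,"wz":0}]}}

```text
clock: 10.9
eef_pos: [517.5, 83.8, 47.8]
tcp_rot: [-3.142, 0.0, 0.036]
contact_force: [0.7, 0.1, -1.4]
opening: 0.202
grasp_force: 78.5
```

>>> {"api": "arm_command", "payload": {"deltas": [{"hand":5,"tx":0,"ty":-1,"tz":0,"wx":0,"wy":0,"wz":0},{"hand":5,"tx":0,"ty":0,"tz":0,"wx":0,"wy":0,"wz":0}]}}

```text
clock: 11.15
eef_pos: [517.4, 84.8, 47.8]
tcp_rot: [3.142, -0.0, 0.036]
contact_force: [-0.3, -0.3, -1.8]
opening: 0.204
grasp_force: 78.5
```

```bash
python3 - <<'E'
from h import *
F=[];T=[]
for i in range(4):
    w=grab('wrist');s=r.sense();F.append(s['contact_force']);T.append(s['wrist_torque'])
print(s['clock'],s['eef_pos'],np.mean(F,0),np.mean(T,0))
E
```

```text
11.35 [517.4382465   84.78490182  47.78564749] [-0.08782369 -0.36219697 -2.29461302] [-0.01323201  0.00569197  0.02044468]
```

>>> {"api": "arm_command", "payload": {"deltas": [{"hand":5,"tx":0,"ty":-1,"tz":0,"wx":0,"wy":0,"wz":0},{"hand":5,"tx":0,"ty":0,"tz":0,"wx":0,"wy":0,"wz":0}]}}

```text
clock: 11.6
eef_pos: [517.4, 85.7, 47.8]
tcp_rot: [3.141, 0.0, 0.036]
contact_force: [0.5, -2.5, -2.1]
opening: 0.201
grasp_force: 78.7
```

```bash
cat > f.py <<'E'
from h import *
F=[];T=[]
for i in range(4):
    w=grab('wrist');s=r.sense();F.append(s['contact_force']);T.append(s['wrist_torque'])
print(s['clock'],s['eef_pos'],np.mean(F,0),np.mean(T,0))
E
python3 f.py
```

```text
11.8 [517.40000141  85.6361567   47.80121934] [ 0.16235395 -2.5229652  -1.5319758 ] [-0.48126513 -0.01473485  0.00114348]
```

Contact, with the moment about z near zero, so the row is square. I'm adding about 2.5 mm in small steps.

>>> {"api": "arm_command", "payload": {"deltas": [{"hand":5,"tx":0,"ty":-0.6,"tz":0,"wx":0,"wy":0,"wz":0},{"hand":5,"tx":0,"ty":-0.6,"tz":0,"wx":0,"wy":0,"wz":0}]}}

```text
clock: 12.05
eef_pos: [517.3, 86.6, 47.8]
tcp_rot: [3.141, 0.0, 0.036]
contact_force: [1.0, -6.0, 0.0]
opening: 0.2
grasp_force: 78.8
```

```bash
python3 f.py
```

```text
12.25 [517.36806037  86.63371634  47.79845878] [ 0.4121707  -5.68921979 -0.15523944] [-1.1196722  -0.05293633 -0.0241396 ]
```

>>> {"api": "arm_command", "payload": {"deltas": [{"hand":5,"tx":0,"ty":-0.6,"tz":0,"wx":0,"wy":0,"wz":0},{"hand":5,"tx":0,"ty":-0.6,"tz":0,"wx":0,"wy":0,"wz":0}]}}

```text
clock: 12.5
eef_pos: [517.3, 87.5, 47.8]
tcp_rot: [3.14, 0.0, 0.036]
contact_force: [-0.2, -9.4, 0.5]
opening: 0.2
grasp_force: 79.0
```

```bash
python3 f.py
```

```text
12.7 [517.29545756  87.48906927  47.80700985] [ 0.37316365 -7.8928584  -0.18996079] [-1.66817919 -0.1041698  -0.05636599]
```

>>> {"api": "arm_command", "payload": {"deltas": [{"hand":5,"tx":0,"ty":-0.5,"tz":0,"wx":0,"wy":0,"wz":0},{"hand":5,"tx":0,"ty":0,"tz":0,"wx":0,"wy":0,"wz":0},{"hand":5,"tx":0,"ty":0,"tz":0,"wx":0,"wy":0,"wz":0},{"hand":5,"tx":0,"ty":0,"tz":0,"wx":0,"wy":0,"wz":0},{"hand":5,"tx":0,"ty":0,"tz":0,"wx":0,"wy":0,"wz":0}]}}

```text
clock: 13.32
eef_pos: [517.3, 87.8, 47.8]
tcp_rot: [3.14, 0.0, 0.036]
contact_force: [0.9, -9.2, -0.0]
opening: 0.202
grasp_force: 78.9
```

>>> {"api": "arm_command", "payload": {"deltas": [{"hand":5,"tx":0,"ty":0.5,"tz":0,"wx":0,"wy":0,"wz":0},{"hand":5,"tx":0,"ty":0.5,"tz":0,"wx":0,"wy":0,"wz":0},{"hand":5,"tx":0,"ty":0.5,"tz":0,"wx":0,"wy":0,"wz":0},{"hand":5,"tx":0,"ty":0.5,"tz":0,"wx":0,"wy":0,"wz":0},{"hand":5,"tx":0,"ty":0.5,"tz":0,"wx":0,"wy":0,"wz":0},{"hand":5,"tx":0,"ty":0.5,"tz":0,"wx":0,"wy":0,"wz":0},{"hand":5,"tx":0,"ty":0.5,"tz":0,"wx":0,"wy":0,"wz":0},{"hand":5,"tx":0,"ty":1,"tz":0,"wx":0,"wy":0,"wz":0}]}}

```text
clock: 14.32
eef_pos: [517.5, 84.4, 47.8]
tcp_rot: [-3.141, -0.0, 0.036]
contact_force: [0.4, -0.8, -1.5]
opening: 0.202
grasp_force: 78.8
```

>>> {"api": "arm_command", "payload": {"deltas": [{"hand":5,"tx":0,"ty":3,"tz":0,"wx":0,"wy":0,"wz":0},{"hand":5,"tx":0,"ty":6,"tz":0,"wx":0,"wy":0,"wz":0},{"hand":5,"tx":0,"ty":12,"tz":0,"wx":0,"wy":0,"wz":0},{"hand":5,"tx":0,"ty":16,"tz":0,"wx":0,"wy":0,"wz":0},{"hand":5,"tx":0,"ty":16,"tz":0,"wx":0,"wy":0,"wz":0},{"hand":5,"tx":0,"ty":16,"tz":0,"wx":0,"wy":0,"wz":0},{"hand":5,"tx":0,"ty":16,"tz":0,"wx":0,"wy":0,"wz":0},{"hand":5,"tx":0,"ty":16,"tz":0,"wx":0,"wy":0,"wz":0}]}}

```text
clock: 15.32
eef_pos: [521.1, -18.0, 47.8]
tcp_rot: [-3.142, -0.0, 0.036]
contact_force: [0.2, -0.5, -1.6]
opening: 0.202
grasp_force: 78.8
```

>>> {"api": "arm_command", "payload": {"deltas": [{"hand":5,"tx":0,"ty":16,"tz":0,"wx":0,"wy":0,"wz":0},{"hand":5,"tx":0,"ty":16,"tz":0,"wx":0,"wy":0,"wz":0},{"hand":5,"tx":0,"ty":10,"tz":0,"wx":0,"wy":0,"wz":0},{"hand":5,"tx":0,"ty":0,"tz":0,"wx":0,"wy":0,"wz":0}]}}

```text
clock: 15.82
eef_pos: [522.6, -59.4, 47.8]
tcp_rot: [-3.142, -0.0, 0.035]
contact_force: [-1.3, -0.1, -1.6]
opening: 0.203
grasp_force: 78.8
```

```bash
python3 f.py
```

```text
16.025 [522.51822787 -58.32576552  47.73933053] [ 0.21645154  0.22822211 -1.84881282] [-0.02604586  0.00632644  0.01028015]
```

Now setting it down.

>>> {"api": "arm_command", "payload": {"deltas": [{"hand":5,"tx":0,"ty":0,"tz":1,"wx":0,"wy":0,"wz":0},{"hand":5,"tx":0,"ty":0,"tz":1,"wx":0,"wy":0,"wz":0},{"hand":5,"tx":0,"ty":0,"tz":0.5,"wx":0,"wy":0,"wz":0},{"hand":5,"tx":0,"ty":0,"tz":0,"wx":0,"wy":0,"wz":0}]}}

```text
clock: 16.52
eef_pos: [522.6, -58.5, 45.7]
tcp_rot: [-3.141, -0.0, 0.036]
contact_force: [-1.6, 1.0, 4.7]
opening: 0.199
grasp_force: 79.8
```

>>> {"api": "arm_command", "payload": {"deltas": [{"hand":5,"tx":0,"ty":0,"tz":0.5,"wx":0,"wy":0,"wz":0},{"hand":5,"tx":0,"ty":0,"tz":0,"wx":0,"wy":0,"wz":0}]}}

```text
clock: 16.77
eef_pos: [522.6, -58.5, 45.6]
tcp_rot: [-3.141, -0.0, 0.036]
contact_force: [-4.5, 2.4, 11.8]
opening: 0.201
grasp_force: 81.1
```

>>> {"api": "arm_command", "payload": {"deltas": [{"hand":5,"tx":0,"ty":0,"tz":0.5,"wx":0,"wy":0,"wz":0},{"hand":5,"tx":0,"ty":0,"tz":0,"wx":0,"wy":0,"wz":0}]}}

```text
clock: 17.02
eef_pos: [522.6, -58.5, 45.6]
tcp_rot: [-3.141, -0.0, 0.036]
contact_force: [-7.1, 2.6, 18.9]
opening: 0.198
grasp_force: 82.2
```

>>> {"api": "arm_command", "payload": {"deltas": [{"hand":5,"tx":0,"ty":0,"tz":-1,"wx":0,"wy":0,"wz":0},{"hand":22,"tx":0,"ty":0,"tz":0,"wx":0,"wy":0,"wz":0},{"hand":30,"tx":0,"ty":0,"tz":0,"wx":0,"wy":0,"wz":0},{"hand":50,"tx":0,"ty":0,"tz":0,"wx":0,"wy":0,"wz":0},{"hand":60,"tx":0,"ty":0,"tz":0,"wx":0,"wy":0,"wz":0},{"hand":60,"tx":0,"ty":0,"tz":0,"wx":0,"wy":0,"wz":0}], "squeeze": 20}}

```text
clock: 17.77
eef_pos: [522.6, -58.7, 45.2]
tcp_rot: [-3.142, 0.0, 0.036]
contact_force: [-0.0, -0.5, -1.1]
opening: 0.701
grasp_force: 0.0
```

>>> {"api": "arm_command", "payload": {"deltas": [{"hand":60,"tx":0,"ty":0,"tz":-10,"wx":0,"wy":0,"wz":0},{"hand":60,"tx":0,"ty":0,"tz":-30,"wx":0,"wy":0,"wz":0},{"hand":60,"tx":0,"ty":0,"tz":-45,"wx":0,"wy":0,"wz":0},{"hand":60,"tx":0,"ty":0,"tz":-45,"wx":0,"wy":0,"wz":0},{"hand":60,"tx":0,"ty":40,"tz":-40,"wx":0,"wy":0,"wz":0},{"hand":60,"tx":0,"ty":50,"tz":0,"wx":0,"wy":0,"wz":0},{"hand":60,"tx":0,"ty":50,"tz":0,"wx":0,"wy":0,"wz":0},{"hand":60,"tx":0,"ty":50,"tz":0,"wx":0,"wy":0,"wz":0}]}}

```text
clock: 18.77
eef_pos: [529.3, -250.2, 216.4]
tcp_rot: [3.141, -0.001, 0.036]
contact_force: [-0.0, 0.0, -0.3]
opening: 0.699
grasp_force: 0.0
```

```bash
python3 - <<'E'
from h import *
for i in range(3): t=grab('top')
s=grab('scene');print(r.sense()['clock'],r.sense()['eef_pos'])
a=cv2.resize(t['image'][165:275,255:450],None,fx=4,fy=4,interpolation=2)
b=cv2.resize(s['image'][180:270,235:430],None,fx=3,fy=3,interpolation=2);b=cv2.copyMakeBorder(b,0,0,0,780-b.shape[1],0)
cv2.imwrite('pics/c6.png',cv2.vconcat([a[:330],b])[:,:,::-1])
g=a[:,:,::-1]
C=lambda u,v:((u+.5)/4+254.5,(v+.5)/4+164.5)
gr=cv2.GaussianBlur(cv2.cvtColor(a,cv2.COLOR_RGB2GRAY),(5,5),0)[:,165:420]
c=cv2.HoughCircles(gr,cv2.HOUGH_GRADIENT,1,40,param1=100,param2=15,minRadius=22,maxRadius=32)
th=.0365;O=np.array([518.5,36.5])
for q in (c[0] if c is not None else []):
    p=onz(t,C(q[0]+165,q[1]),15)[:2]-O;print(q.round(),[(p@[np.cos(th),np.sin(th)]).round(1),(p@[-np.sin(th),np.cos(th)]).round(1)])
E
```

```text
18.975 [ 529.04339061 -249.18053191  215.6225874 ]
[ 28. 278.  25.] [np.float64(-62.8), np.float64(77.8)]
[ 24. 208.  24.] [np.float64(-12.6), np.float64(77.5)]
[ 22. 152.  25.] [np.float64(27.0), np.float64(77.0)]
[ 20. 100.  24.] [np.float64(65.4), np.float64(77.2)]
```

View pics/c6.png

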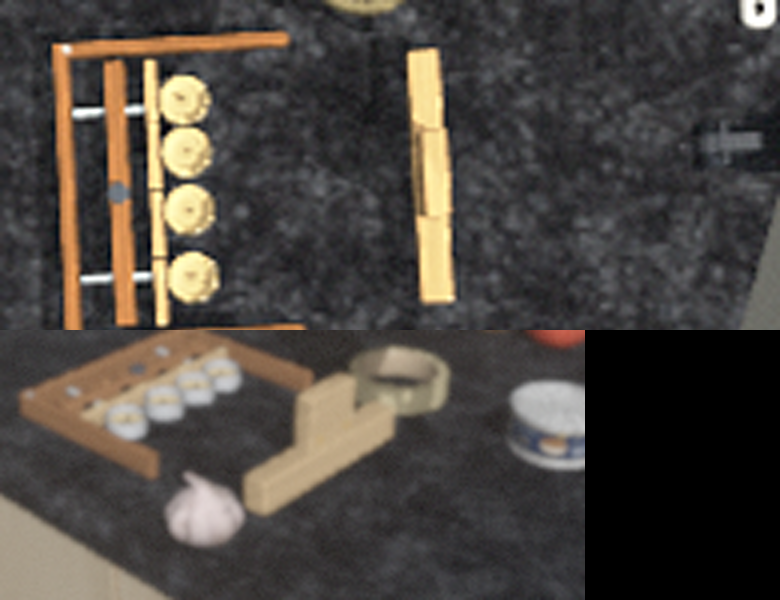

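The four lights sit in a straight row at the pads (y ≈ 77–78 mm in the frame, spread under 1 mm, x between -63 and +65). The straightedge stands upright about 95 mm outside the mouth, and the arm is clear of everything.

```bash
python3 -c "
from rig import r
print(r.sign_off())"
```

```text
the job is handed in; nothing more can be done
None
```

I squeezed the four tea lights gently against the pads (about 9 N in total) and left them in a straight row inside the frame, with the straightedge standing free in front; the job was handed in at about 19 s, and no verdict came back.

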